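Set the third-hand tweezers over the wire cone and clamp them

ROBOT

A 7-joint arm with a two-finger parallel gripper is mounted at the origin on the work surface. World frame = base frame: x ahead of the robot, y to its left, z up, the work surface at z = 0. Lengths are in mm, angles in rad, forces in N, time in s.
With the tool pointing down it reaches from about 425 to 1025 mm from the base axis. Payload 3.6 kg.
Tool frame: the origin (TCP) lies midway between the tips of the shut fingers; the grasp point (between the pads) lies 19 mm behind it; z points along the fingers, y is the line along which they close (so a half turn about z gives the same grasp; the last joint's range is limited). The gripper opens to 85 mm and grips with 20 to 120 N. Pads are 22 mm wide; open, the fingers measure 114 mm over their backs; the gripper's body (76 mm by 85 mm) begins 54 mm behind the grasp point. The pads swing forward as they close: fully open they stand 13 mm farther back than shut.
Start: joints at [-1.397, 0.591, 0.048, 1.609, -0.033, 0.943, -0.034], TCP at [191.139, 699.354, 231.302] pointing down, gripper open.
Joint ranges: [-2.69, 2.69], [-0.47, 2.24], [-1.27, 1.36], [0.19, 2.51], [-1.53, 4.68], [0.08, 2.07], [-3.09, 3.09]. Speed limits (rad/s): [2.57, 2.57, 3.14, 3.14, 3.14, 3.14, 3.14].

INTERFACE

Orientations are given as a unit quaternion [w, x, y, z].
In Python, from plant import observe, cams, arm gives the robot as it stands.
- The arm moves only by the shell command python3 -m creep 'ROWS' [FORCE]. ROWS is JSON, a list of rows, each an object with "twist": the turn, a rotation vector about the tool's x, y, z in rad, a list of three; "linear": the shift along the tool's x, y, z in m, a list of three; "jaw": the closure in counts, from 0 (fully open) to 255 (shut). In form: [{"twist": [rx, ry, rz], "linear": [x, y, z], "jaw": jaw}, ...]. A call has 1 to 20 rows; each row shifts and turns the commanded pose from where the row before left it, along the tool's axes as they then stand; what a row does not reach is not made up. A row lasts 1/10 s, in which the tool goes at most 50 mm and 8.59 degrees, less where a joint would pass 70% of its speed; a pose out of reach is approached as far as the arm can. A call with a gripper value outside its range is refused whole. The fingers move at their own pace and stop on an object; FORCE is the grip in N (left out, the last holds). Time passes only in rows, so rows that do not move let the fingers close. It gives the time, the measured TCP pose, the force, the opening and the grip force at its end, in the units of the state.
- observe(): the state, without advancing time (a new reading comes with each control period).
- cams.capture(name): name is "scene" or "top"; returns the picture (400x640x3 uint8, red, green, blue); there is no depth.
- cams.calibration(name): a dict with "fx", "fy", "cx", "cy" (pixels), "rvec" (rotation vector, rad) and "tvec" (3), from world to camera coordinates, as OpenCV has them. Camera axes: x right, y down, z forward; pixel columns grow to the right and rows downward; lengths in mm; the calibration is good to about 2 mm. A picture is of the moment at which its call begins. calibration takes no time and is no camera call.
- arm.finish_job(): hands the job in; it is judged then, once.
The state is a dict: "time": time; "joint_pos": joint angles; "qd": joint speeds; "effort": joint torques, N m; "ee_pos": TCP position; "tcp_rot": TCP orientation; "ft_force": force on the tool from outside, world axes, zero at the start; "ft_torque": the same for the moment, N m; "width": finger opening in mm; "grasp_force": force on a finger pad.
Only numpy, scipy, OpenCV 4.12 (cv2) and the standard library are available. Lean on these libraries where they do the work, as an engineer would, in place of code of your own. Each camera call takes 0.05 s, during which the arm holds its last target. There are 200 camera calls.

TASK

Swing the clamp lever on the third-hand's carriage fully open, slide the carriage along its rail until the tweezer tip stands directly above the apex of the wire cone (not the flat ring), then swing the lever fully home again so the carriage is locked there. Leave the wire cone and the flat ring where they lie on the soldering board.

Things in the scene. Friction and masses are not known exactly. Their poses are not given: they have to be found in the camera images.
- fixture: Fixed: dark steel bed plate 270 x 380 x 12 mm (x -65 to 205), a steel rail along y (32 mm wide, 360 long, top 32 mm above the table) and beyond it a pale grey soldering board (x 77 to 193 mm, 340 mm long, top 42 mm above the table). Origin on the table under the rail's middle; x points from the rail to the board (away from the robot), y along the rail, z up.
- carriage (a joint): Position (m) of the aluminium carriage on the rail, growing along the fixture's +y; 0 is the rail's middle, stops at -0.14 and 0.14. Block 132 mm long (fixture x -73 to 59) and 60 mm wide (y), top 58 mm above the table. Slides with about 2 N when unlocked; a brake shoe holds it when locked.
- grip_post (a point): On the axis of the upright black round post on the carriage by which it is pushed: diameter 25 mm, from 58 to 110 mm above the table; this point is 92 mm above the table, at fixture x = -15 mm. Moves with the carriage.
- tweezer_tip (a point): Tip of the bent steel tweezers on the carriage: fixture x = 130 mm, 110 mm above the table. A column (diameter 16 mm, at fixture x = 48 mm, clamp on top up to 128 mm above the table) carries them; they run level over the board at about 122 mm. Axes as the fixture's.
- clamp_lever (a joint): Angle (rad) of the clamp lever, turning about a vertical axis on the carriage: 0 = locked stop, lever along the rail towards fixture -y; grows clockwise seen from above, towards the robot, to the stop at 1.4 (fully open, pointing about to fixture -x). The brake lets go beyond about 0.35. Stays where it is left; needs about 3 to 6 N at the knob.
- lever_pivot (a point): Pivot of the clamp lever on the carriage, 66 mm above the table, at fixture x = -55 mm and the carriage's middle. The lever is a flat steel arm 12 mm wide, its top 70 mm above the table.
- lever_knob (a point): Point on the axis of the upright black round knob at the lever's end, 80 mm from the pivot: diameter 16 mm, from 66 to 110 mm above the table; this point is 92 mm above the table. Its axes turn with the lever.
- wire_cone: Loose brass wire cone standing on the soldering board: ring of 60 mm diameter, four legs rising to an apex 58 mm above its underside, wire 3 mm thick. Origin at the centre of its underside, z up.
- cone_apex (a point): The top of the wire cone, on its axis, 58 mm above its underside (100 mm above the table, 10 mm below the level of the tweezer tip).
- flat_ring: Loose flat brass ring lying on the soldering board, outer diameter 64 mm, inner 48 mm, 5 mm thick: the other workpiece, not to be moved. Origin at the centre of its underside. Cone and ring may lie on either side of the carriage.

How it is judged:
By the outcome, as a careful person would: the job done as asked, in the order asked, and still so for the second after the job is handed in, with the robot touching nothing.
It also fails if it takes over 58 s, if anything falls off the work surface, if the arm or the gripper's body presses on something with over 40 N, if the wrist force passes 120 N, or if a joint passes its speed limit or range.

## Working session

There is one attempt and no reset: what is moved stays moved. The work goes in short steps, Python scripts to look and compute and a shell command to move; the robot and the scene stay as the last step left them, time stands still between calls to the robot, and variables do not carry over. Pictures are saved under pics/ and viewed, at most 13 in all, crops included, and the job is handed in when it is done.

```bash
mkdir -p pics; python3 - <<'E'
from plant import observe,cams
import cv2
for n in("scene","top"):
    cv2.imwrite(f"pics/{n}0.png",cams.capture(n)[:,:,::-1]); print(cams.calibration(n))
s=observe();print(s)
E
```

```text
{'fx': 468.1355867792393, 'fy': 468.1355867792393, 'cx': 318.3053068282918, 'cy': 205.57102025348658, 'rvec': array([ 2.23235304,  0.72996395, -0.32655611]), 'tvec': array([-542.6679543 , -167.92253989, 1046.62478509])}
{'fx': 519.7068837281683, 'fy': 519.7068837281683, 'cx': 314.6275569909051, 'cy': 200.6763901870057, 'rvec': array([ 2.15937511, -2.15371275,  0.13387479]), 'tvec': array([ 33.10930503, 619.91534997, 651.70216036])}
{'time': 0.1, 'joint_pos': array([-1.39750787,  0.59202863,  0.04833545,  1.60970117, -0.03332982,
        0.94267856, -0.033653  ]), 'qd': array([-0.00069561, -0.00206948,  0.00065404, -0.0024822 , -0.00029353,
       -0.0013819 , -0.00163194]), 'effort': array([ 4.79022929e-03, -5.49996793e+01,  1.55333832e+00, -1.98824215e+01,
        9.72121954e-03,  3.86739746e-03,  1.40290570e-05]), 'ee_pos': array([190.94200151, 698.63483569, 230.25245419]), 'tcp_rot': array([-8.06099514e-05,  1.32957433e-01,  9.91121239e-01, -1.00165381e-03]), 'ft_force': array([-0.52555859,  1.16658718,  0.1198946 ]), 'ft_torque': array([ 0.05434111, -0.02233297, -0.0318389 ]), 'grasp_force': 0.0, 'width': 85.28183088678611}
```

View pics/scene0.png

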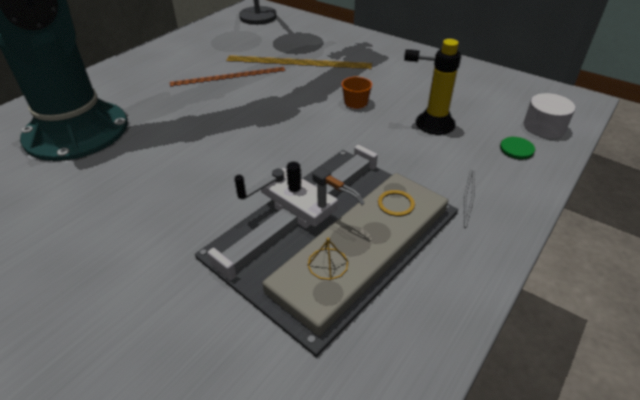

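View pics/top0.png

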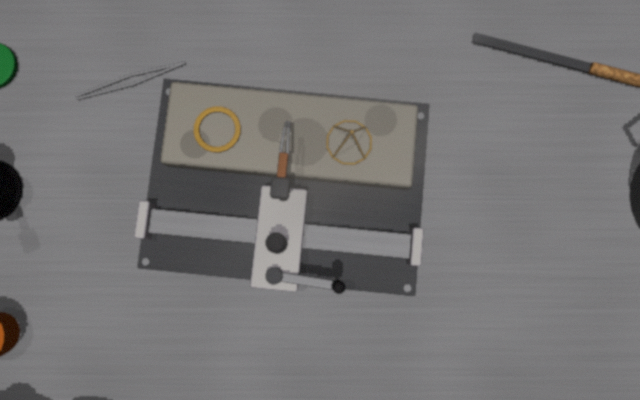

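The top view shows the fixture nearly axis-aligned, with bed corners at (164,80), (428,103), (414,295) and (138,268). The post is at (276,242), the pivot at (275,275), and the knob at (338,287), which is the locked position. The ring is at (217,130) and the cone at (349,142), so the cone is on the −y side. I'll enlarge crops for precise pixels.

```bash
python3 - <<'E'
import cv2
a=cv2.imread("pics/top0.png")[70:310,130:440]; b=cv2.imread("pics/scene0.png")[140:350,190:470]
cv2.imwrite("pics/t1.png",cv2.convertScaleAbs(cv2.resize(a,None,fx=2.5,fy=2.5,interpolation=3),alpha=1.5))
cv2.imwrite("pics/s1.png",cv2.convertScaleAbs(cv2.resize(b,None,fx=2.8,fy=2.8,interpolation=3),alpha=1.5))
E
```

```text
(no output)
```

View pics/t1.png

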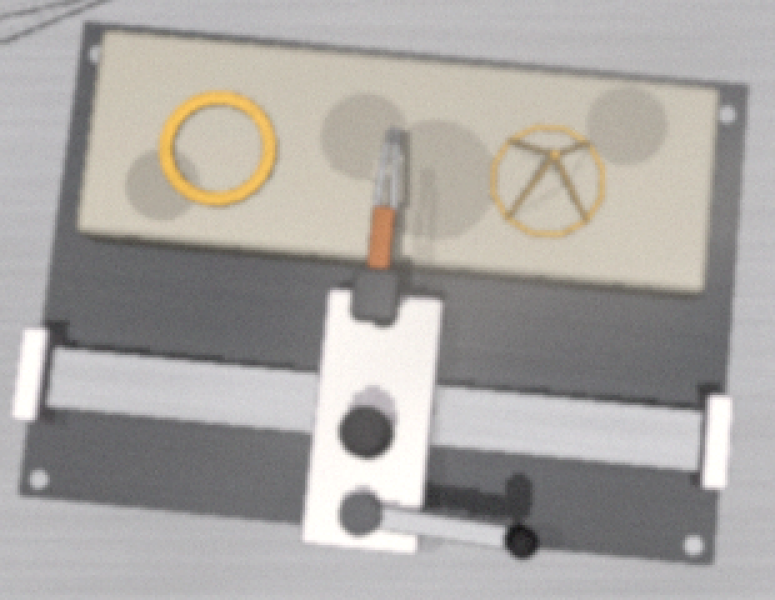

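View pics/s1.png

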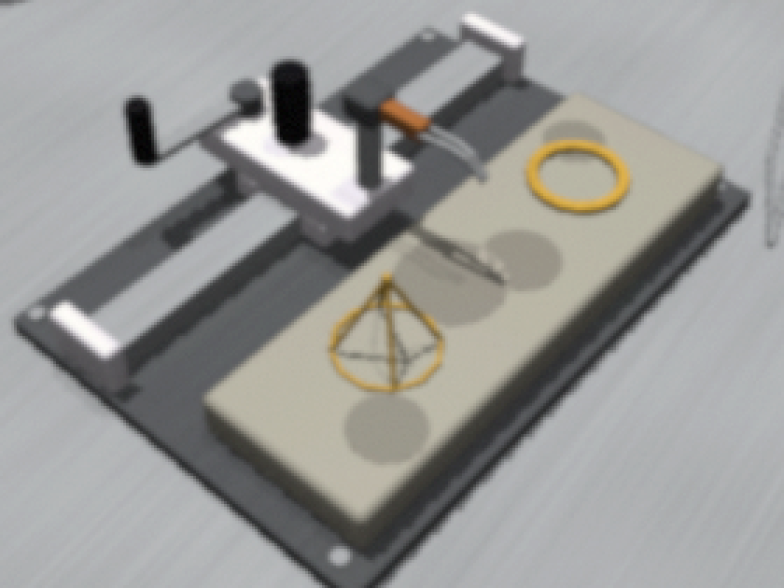

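Refined pixels read from the crops (crop coordinates):
- **Top:** apex (554,154), tip (396,128), post (366,432), knob (522,540).
- **Scene:** apex (388,276), tip (484,178), post (292,68), knob (138,102).

Next I fit the poses.

```bash
cat > h.py <<'E'
import numpy as np,cv2
from scipy.optimize import least_squares
C={}
def cal(n):
    from plant import cams
    if n not in C: C[n]=cams.calibration(n)
    return C[n]
def proj(n,P):
    c=cal(n);K=np.array([[c['fx'],0,c['cx']],[0,c['fy'],c['cy']],[0,0,1]])
    return cv2.projectPoints(np.array(P,float).reshape(-1,1,3),c['rvec'],c['tvec'],K,None)[0].reshape(-1,2)
E
python3 - <<'E'
from h import *
T=lambda p:(np.array(p)/2.5+[130,70]); S=lambda p:(np.array(p)/2.8+[190,140])
F=[("top",T(a),b) for a,b in [((86,22),(205,190,12)),((749,87),(205,-190,12)),((713,563),(-65,-190,12)),((18,494),(-65,190,12)),((104,28),(193,170,42)),((718,90),(193,-170,42)),((703,292),(77,-170,42)),((78,234),(77,170,42))]]
F+=[("scene",S(a),b) for a,b in [((16,322),(-65,-190,12)),((748,197),(205,190,12)),((207,400),(77,-170,42)),((362,520),(193,-170,42)),((722,165),(193,170,42)),((575,95),(77,170,42))]]
M=[("top",T((396,128)),"t"),("top",T((366,432)),"p"),("top",T((522,540)),"k"),("top",T((554,154)),"a"),("top",T((548,180)),"c"),
("scene",S((484,178)),"t"),("scene",S((292,68)),"p"),("scene",S((138,102)),"k"),("scene",S((388,276)),"a"),("scene",S((387,347)),"c")]
def loc(q,v):
    s,u,w,an=v
    return {"t":(130,s,110),"p":(-15,s,110),"k":(-55-80*np.sin(an),s-80*np.cos(an),110),"a":(u,w,100),"c":(u,w,43.5)}[q]
def res(v):
    x,y,th=v[:3];R=np.array([[np.cos(th),-np.sin(th),0],[np.sin(th),np.cos(th),0],[0,0,1]])
    o=[]
    for n,px,P in F+M:
        L=loc(P,v[3:7]) if isinstance(P,str) else P
        w=R@L+[x,y,0]
        # small shift per camera
        w=w+(np.r_[v[7:9],0] if n=="scene" else 0)
        o+=list(proj(n,w)[0]-px)
    return np.array(o+[v[7]/3,v[8]/3])
r=least_squares(res,[600,0,-.08,0,130,-90,0,0,0],loss='soft_l1',x_scale=[100,100,.1,100,100,100,.1,1,1]);print(np.round(r.x,3));print(np.round(res(r.x)[:-2].reshape(-1,2),1).tolist())
x,y,th=r.x[:3];s,u,w,an=r.x[3:7]
R=np.array([[np.cos(th),-np.sin(th)],[np.sin(th),np.cos(th)]])
for n,L in dict(post=(-15,s),piv=(-55,s),knob=loc("k",r.x[3:7])[:2],cone=(u,w),postgoal=(-15,w)).items(): print(n,np.round(R@L+[x,y],1))
# independent triangulation of tip and apex per camera with known z
for n,q in (("top",0),("top",3),("scene",0),("scene",3)):
    px=[m[1] for m in M if m[0]==n and m[2]==("t" if q==0 else "a")][0];z=110 if q==0 else 100
    f=least_squares(lambda v:proj(n,[*v,z])[0]-px,[x,y]).x;print(n,q,R.T@(f-[x,y]))
E
```

```text
[ 5.76326e+02  8.05370e+01 -9.50000e-02 -8.25000e-01  1.30127e+02
 -7.97460e+01  4.50000e-02  2.53800e+00  1.34500e+00]
[[-0.9, -0.7], [0.5, -1.5], [0.9, 1.0], [-0.2, 0.9], [-1.1, -1.2], [2.4, -2.5], [2.0, 1.1], [-2.1, -0.3], [-2.4, -1.0], [1.9, -1.6], [-3.7, -1.2], [0.3, 2.0], [2.6, 0.1], [-0.2, -2.9], [-0.5, 1.9], [-1.3, -0.5], [0.4, 0.3], [0.5, -0.3], [-0.1, 0.1], [0.2, 1.0], [-0.8, 0.6], [0.1, 0.6], [-0.0, -0.4], [0.1, -0.2]]
post [561.3  81.1]
piv [521.5  84.9]
knob [510.4   5.7]
cone [698.3 -11.2]
postgoal [553.8   2.6]
top 0 [132.40975691  -1.23026218]
top 3 [129.67171878 -79.17992302]
scene 0 [130.89306697   2.22190935]
scene 3 [133.06487113 -78.76047708]
```

```bash
python3 -m creep '[{"twist":[0,0,0],"linear":[-0.0245,-0.0293,0],"jaw":60},{"twist":[0,0,0],"linear":[-0.0245,-0.0293,0],"jaw":120},{"twist":[0,0,0],"linear":[-0.0245,-0.0293,0],"jaw":120},{"twist":[0,0,0],"linear":[-0.0245,-0.0293,0],"jaw":120},{"twist":[0,0,0],"linear":[-0.0245,-0.0293,0],"jaw":120},{"twist":[0,0,0],"linear":[-0.0245,-0.0293,0],"jaw":120},{"twist":[0,0,0],"linear":[-0.0245,-0.0293,0],"jaw":120},{"twist":[0,0,0],"linear":[-0.0245,-0.0293,0],"jaw":120},{"twist":[0,0,0],"linear":[-0.0245,-0.0293,0],"jaw":120},{"twist":[0,0,0],"linear":[-0.0245,-0.0293,0],"jaw":120},{"twist":[0,0,0],"linear":[-0.0245,-0.0293,0],"jaw":120},{"twist":[0,0,0],"linear":[-0.0245,-0.0293,0],"jaw":120},{"twist":[0,0,0],"linear":[-0.0245,-0.0293,0],"jaw":120},{"twist":[0,0,0],"linear":[-0.0245,-0.0293,0],"jaw":120},{"twist":[0,0,0],"linear":[-0.0245,-0.0293,0],"jaw":120},{"twist":[0,0,0],"linear":[-0.0245,-0.0293,0],"jaw":120},{"twist":[0,0,0],"linear":[-0.0245,-0.0293,0],"jaw":120},{"twist":[0,0,0],"linear":[-0.0245,-0.0293,0],"jaw":120},{"twist":[0,0,0],"linear":[-0.0245,-0.0293,0],"jaw":120},{"twist":[0,0,0],"linear":[-0.0245,-0.0293,0],"jaw":120}]' 30
```

```text
time: 2.1
ee_pos: [509.5, 3.5, 231.1]
tcp_rot: [-0.0, 0.133, 0.991, 0.0]
ft_force: [0.7, 0.7, 0.3]
width: 45.0
grasp_force: 0.0
```

```bash
python3 -m creep '[{"twist":[0,0,-0.14],"linear":[0,0,0],"jaw":120},{"twist":[0,0,-0.14],"linear":[0,0,0],"jaw":120},{"twist":[0,0,-0.14],"linear":[0,0,0],"jaw":120},{"twist":[0,0,-0.14],"linear":[0,0,0],"jaw":120},{"twist":[0,0,-0.14],"linear":[0,0,0],"jaw":120},{"twist":[0,0,-0.14],"linear":[0,0,0],"jaw":120},{"twist":[0,0,-0.12],"linear":[0,0,0],"jaw":120},{"twist":[0,0,0],"linear":[0,0,0],"jaw":120},{"twist":[0,0,0],"linear":[0,0,0],"jaw":120}]'
python3 -c "
from plant import observe
from scipy.spatial.transform import Rotation as R
s=observe();q=s['tcp_rot'];print(R.from_quat([*q[1:],q[0]]).as_matrix().round(3),s['ee_pos'],s['width'],s['joint_pos'],s['ft_force'])"
```

```text
time: 3.0
ee_pos: [509.1, 4.8, 231.1]
tcp_rot: [-0.0, -0.338, 0.941, 0.0]
ft_force: [-0.0, 0.0, -0.3]
width: 45.0
grasp_force: 0.0
[[-0.771 -0.637 -0.001]
 [-0.637  0.771  0.   ]
 [ 0.     0.    -1.   ]] [509.081427     4.77780731 231.09997753] 44.98913206194416 [-0.0747744   0.32265233 -0.02961969  2.08856044  0.01394484  0.73109256
  2.14805911] [-1.77871877e-05  5.07559599e-04 -3.49049583e-01]
```

```bash
python3 -m creep '[{"twist":[0,0,0],"linear":[-0.001,0,0.025],"jaw":120},{"twist":[0,0,0],"linear":[0,0,0.03],"jaw":120},{"twist":[0,0,0],"linear":[0,0,0.03],"jaw":120},{"twist":[0,0,0],"linear":[0,0,0.03],"jaw":120},{"twist":[0,0,0],"linear":[0,0,0.025],"jaw":120},{"twist":[0,0,0],"linear":[0,0,0.012],"jaw":120},{"twist":[0,0,0],"linear":[0,0,0],"jaw":120}]' 30
python3 -m creep '[{"twist":[0,0,0],"linear":[0,0,0],"jaw":200},{"twist":[0,0,0],"linear":[0,0,0],"jaw":255},{"twist":[0,0,0],"linear":[0,0,0],"jaw":255},{"twist":[0,0,0],"linear":[0,0,0],"jaw":255},{"twist":[0,0,0],"linear":[0,0,0],"jaw":255},{"twist":[0,0,0],"linear":[0,0,0],"jaw":255}]' 30
python3 - <<'E'
from plant import cams
import cv2
a=cams.capture("scene")[140:350,190:470,::-1]
cv2.imwrite("pics/s2.png",cv2.resize(a,None,fx=2.8,fy=2.8))
E
```

```text
time: 3.7
ee_pos: [509.1, 5.6, 78.0]
tcp_rot: [-0.002, -0.339, 0.941, 0.0]
ft_force: [-1.0, 0.7, 0.5]
width: 45.3
grasp_force: 0.0
time: 4.3
ee_pos: [511.0, 6.0, 80.5]
tcp_rot: [0.001, -0.34, 0.941, -0.0]
ft_force: [-1.1, 2.3, 6.7]
width: 15.0
grasp_force: 29.8
```

View pics/s2.png

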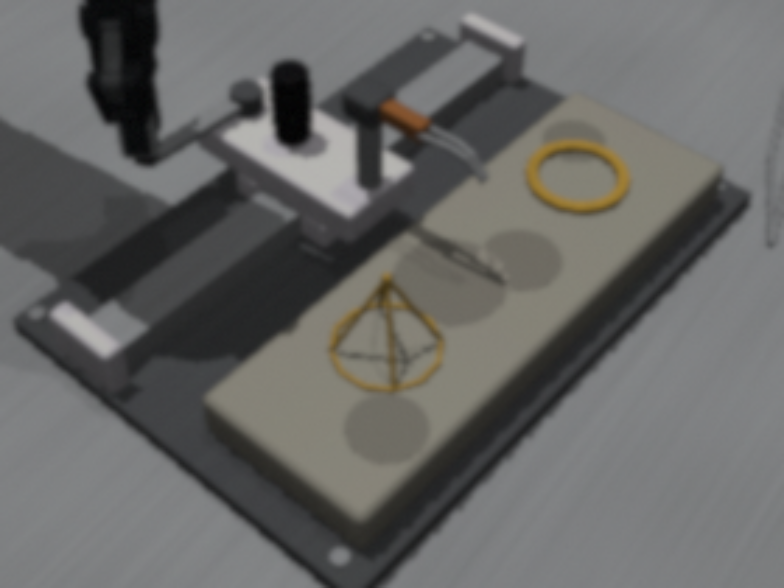

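The knob is held between the fingers at a width of 15 mm, and nothing else has moved. Next I compute the opening arc.

```bash
python3 - <<'E'
from plant import observe
import numpy as np
from scipy.spatial.transform import Rotation as R
s=observe();q=s['tcp_rot'];M=R.from_quat([*q[1:],q[0]]).as_matrix()
p=np.array([521.5,84.9]);a0=-np.pi/2-.095;a0=a0  # locked direction
P=lambda t:np.r_[p+80*np.array([np.cos(a0-t),np.sin(a0-t)]),80]
print(P(0))
t=np.linspace(0,1.44,17);W=np.array([P(k) for k in t]);print((np.diff(W,axis=0)@M/1000).round(4).tolist(),W[-1])
E
```

```text
[513.91142651   5.26072858  80.        ]
[[0.0048, 0.0053, -0.0], [0.0043, 0.0057, -0.0], [0.0038, 0.0061, -0.0], [0.0032, 0.0064, -0.0], [0.0027, 0.0067, -0.0], [0.002, 0.0069, -0.0], [0.0014, 0.0071, -0.0], [0.0008, 0.0072, -0.0], [0.0001, 0.0072, -0.0], [-0.0005, 0.0072, -0.0], [-0.0012, 0.0071, -0.0], [-0.0018, 0.007, -0.0], [-0.0024, 0.0068, -0.0], [-0.003, 0.0065, -0.0], [-0.0036, 0.0062, 0.0], [-0.0041, 0.0059, 0.0]] [441.55124961  82.0369054   80.        ]
```

```bash
python3 -m creep '[{"twist":[0,0,0],"linear":[0.0048,0.0053,-0.002],"jaw":255},{"twist":[0,0,0],"linear":[0.0043,0.0057,0],"jaw":255},{"twist":[0,0,0],"linear":[0.0038,0.0061,0],"jaw":255},{"twist":[0,0,0],"linear":[0.0032,0.0064,0],"jaw":255},{"twist":[0,0,0],"linear":[0.0027,0.0067,0],"jaw":255},{"twist":[0,0,0],"linear":[0.002,0.0069,0],"jaw":255},{"twist":[0,0,0],"linear":[0.0014,0.0071,0],"jaw":255},{"twist":[0,0,0],"linear":[0.0008,0.0072,0],"jaw":255}]'
python3 -m creep '[{"twist":[0,0,0],"linear":[0.0001,0.0072,0],"jaw":255},{"twist":[0,0,0],"linear":[-0.0005,0.0072,0],"jaw":255},{"twist":[0,0,0],"linear":[-0.0012,0.0071,0],"jaw":255},{"twist":[0,0,0],"linear":[-0.0018,0.007,0],"jaw":255},{"twist":[0,0,0],"linear":[-0.0024,0.0068,0],"jaw":255},{"twist":[0,0,0],"linear":[0,0,0],"jaw":255}]'
```

```text
time: 5.15
ee_pos: [460.4, 29.1, 80.9]
tcp_rot: [0.001, -0.338, 0.941, -0.001]
ft_force: [6.1, -3.8, -12.4]
width: 14.9
grasp_force: 30.7
time: 5.75
ee_pos: [443.1, 61.4, 81.0]
tcp_rot: [0.002, -0.339, 0.941, -0.001]
ft_force: [5.7, 1.2, -15.0]
width: 14.9
grasp_force: 30.3
```

```bash
python3 -m creep '[{"twist":[0,0,0],"linear":[-0.003,0.0065,0.001],"jaw":255},{"twist":[0,0,0],"linear":[-0.0036,0.0062,0],"jaw":255},{"twist":[0,0,0],"linear":[-0.0041,0.0059,0],"jaw":255},{"twist":[0,0,0],"linear":[-0.002,0.003,0],"jaw":255},{"twist":[0,0,0],"linear":[0,0,0],"jaw":255},{"twist":[0,0,0],"linear":[0,0,0],"jaw":255}]'
```

```text
time: 6.35
ee_pos: [442.0, 86.3, 80.8]
tcp_rot: [0.004, -0.339, 0.941, -0.001]
ft_force: [9.0, 0.2, -10.9]
width: 15.0
grasp_force: 29.9
```

```bash
python3 - <<'E'
from plant import cams
import cv2
a=cams.capture("scene")[140:350,190:470,::-1]
cv2.imwrite("pics/s3.png",cv2.convertScaleAbs(cv2.resize(a,None,fx=2.8,fy=2.8,interpolation=3),alpha=1.5))
E
```

```text
(no output)
```

View pics/s3.png

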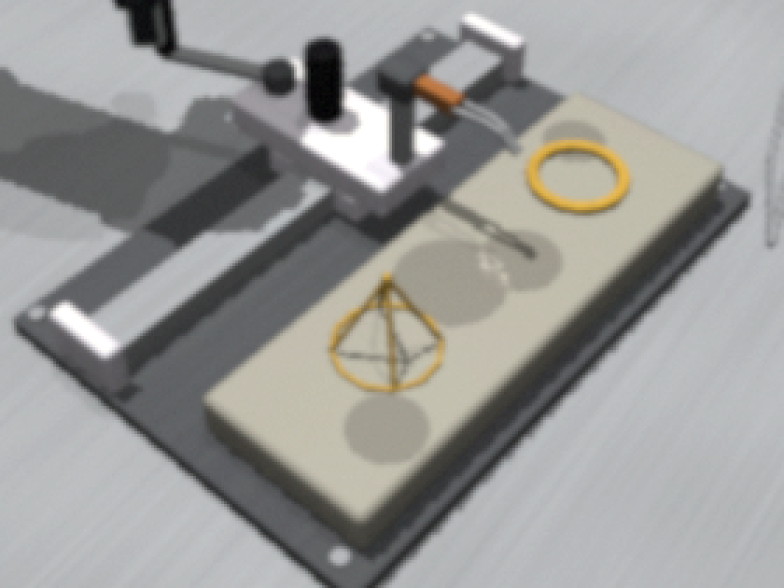

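The carriage slid in +y while the lever was opening: the post top moved from (292,68) to (325,47), and the tip from (484,178) to (517,150). I'll quantify the shift and the lever angle.

```bash
cat >> h.py <<'E'
FX=np.array([576.3,80.5]);YAW=-.095
RF=np.array([[np.cos(YAW),-np.sin(YAW)],[np.sin(YAW),np.cos(YAW)]])
def w2f(p): return RF.T@(np.array(p)[:2]-FX)
def pix2f(n,px,z):
    f=least_squares(lambda v:proj(n,[*v,z])[0]-px,[600,60]).x; return w2f(f)
S=lambda p:(np.array(p)/2.8+[190,140])
E
python3 - <<'E'
from h import *
for nm,a,b,z in (("post",(292,68),(325,47),110),("tip",(484,178),(517,150),110)):
    print(nm,pix2f("scene",S(a),z),pix2f("scene",S(b),z))
print("hub",pix2f("scene",S((245,92)),76),pix2f("scene",S((278,72)),76))
print("knob",w2f((442,86.3)),"locked",w2f((511,6)))
E
```

```text
post [-12.70365075   2.72601956] [-11.9191999   30.47966579]
tip [130.91546531   2.26616172] [130.63026181  32.03459354]
hub [-49.10672175  -3.59145101] [-47.67118225  24.10914842]
knob [-134.24459848   -6.96547057] locked [-57.93869623 -80.35824462]
```

```bash
python3 -m creep '[{"twist":[0,0,0],"linear":[0,0,0],"jaw":255},{"twist":[0,0,0],"linear":[0.0014,0.0014,0],"jaw":255},{"twist":[0,0,0],"linear":[0.0014,0.0014,0],"jaw":255},{"twist":[0,0,0],"linear":[0,0,0],"jaw":255},{"twist":[0,0,0],"linear":[0,0,0],"jaw":255}]' 80
python3 -m creep '[{"twist":[0,0,0],"linear":[0.0014,0.0014,0],"jaw":255},{"twist":[0,0,0],"linear":[0.0014,0.0014,0],"jaw":255},{"twist":[0,0,0],"linear":[0,0,0],"jaw":255},{"twist":[0,0,0],"linear":[0,0,0],"jaw":255}]'
```

```text
time: 6.9
ee_pos: [441.9, 86.6, 80.9]
tcp_rot: [0.008, -0.338, 0.941, -0.001]
ft_force: [12.8, -0.4, -16.9]
width: 13.5
grasp_force: 78.3
time: 7.3
ee_pos: [441.7, 87.4, 81.0]
tcp_rot: [0.011, -0.337, 0.942, -0.002]
ft_force: [20.0, -1.7, -24.2]
width: 13.5
grasp_force: 78.3
```

```bash
cat >> h.py <<'E'
def carriage():
    "carriage y by matching rail-shifted templates (orange handle + clamp + tip) from scene0 and top0"
    from plant import cams
    out=[]
    for n,box,z in (("scene",(312,170,366,208),115),("top",(270,118,300,200),120)):
        ref=cv2.imread(f"pics/{n}0.png"); im=cams.capture(n)[:,:,::-1].copy()
        x0,y0,x1,y1=box; t=ref[y0:y1,x0:x1]
        r=cv2.matchTemplate(im,t,cv2.TM_CCOEFF_NORMED);_,v,_,(mx,my)=cv2.minMaxLoc(r)
        def sub(a): 
            d=a[0]-2*a[1]+a[2]; return .5*(a[0]-a[2])/d if d else 0
        if 0<mx<r.shape[1]-1 and 0<my<r.shape[0]-1: mx+=sub(r[my,mx-1:mx+2]);my+=sub(r[my-1:my+2,int(round(mx))])
        c0=np.array([(x0+x1)/2,(y0+y1)/2]);d=pix2f(n,c0+[mx-x0,my-y0],z)-pix2f(n,c0,z)
        out.append((n,round(float(v),2),d.round(1).tolist()))
    return out
E
python3 - <<'E'
from h import *
from plant import observe
print(carriage(),w2f(observe()['ee_pos']))
E
```

```text
[('scene', 0.97, [0.2, 27.9]), ('top', 0.92, [-0.1, 27.6])] [-134.64924695   -5.83429077]
```

```bash
python3 -m creep '[{"twist":[0,0,0],"linear":[-0.003,-0.003,0],"jaw":255},{"twist":[0,0,0.1],"linear":[-0.002,0.002,0],"jaw":255},{"twist":[0,0,0.1],"linear":[-0.003,0.003,0],"jaw":255},{"twist":[0,0,0.1],"linear":[-0.002,0.004,0],"jaw":255},{"twist":[0,0,0],"linear":[0,0,0],"jaw":255},{"twist":[0,0,0],"linear":[0,0,0],"jaw":255}]' 80
python3 - <<'E'
from h import *
from plant import observe
s=observe();print(carriage(),w2f(s['ee_pos']),s['ft_torque'])
E
```

```text
time: 8.0
ee_pos: [437.0, 98.6, 80.8]
tcp_rot: [0.003, -0.198, 0.98, -0.0]
ft_force: [4.8, 2.3, -5.6]
width: 13.4
grasp_force: 80.7
[('scene', 0.99, [0.1, 21.9]), ('top', 0.93, [-0.0, 21.7])] [-140.35498854    4.76342811] [ 0.20432608 -0.93065257  0.58427228]
```

```bash
python3 -m creep '[{"twist":[0,0,0.1],"linear":[-0.001,0.002,0],"jaw":255},{"twist":[0,0,0.1],"linear":[0,0,0],"jaw":255},{"twist":[0,0,0],"linear":[0,0,0],"jaw":255},{"twist":[0,0,0],"linear":[0,0,0],"jaw":255}]' 80
python3 - <<'E'
from h import *
from plant import observe
s=observe();print(carriage(),w2f(s['ee_pos']),s['ft_torque'])
E
```

```text
time: 8.5
ee_pos: [427.3, 98.4, 79.7]
tcp_rot: [-0.007, -0.098, 0.995, -0.001]
ft_force: [-6.3, -0.4, 1.8]
width: -0.1
grasp_force: 3.1
[('scene', 0.98, [0.2, 23.6]), ('top', 0.92, [0.0, 23.3])] [-150.01527813    3.6693823 ] [0.02368274 1.21283374 0.00202077]
```

The knob slipped out of the pads near the end of the travel. I'll raise the tool and check the lever angle.

```bash
python3 -m creep '[{"twist":[0,0,0],"linear":[0,0,-0.03],"jaw":255},{"twist":[0,0,0],"linear":[0,0,-0.04],"jaw":120},{"twist":[0,0,0],"linear":[0,0,-0.03],"jaw":120},{"twist":[0,0,0],"linear":[0,0.03,0],"jaw":120},{"twist":[0,0,0],"linear":[0,0.04,0],"jaw":120},{"twist":[0,0,0],"linear":[0,0.04,0],"jaw":120},{"twist":[0,0,0],"linear":[0,0,0],"jaw":120}]' 30
python3 - <<'E'
from plant import cams
import cv2
from h import *
a=cams.capture("scene")[140:260,190:390,::-1];b=cams.capture("top")[180:350,200:400,::-1]
a=cv2.convertScaleAbs(cv2.resize(a,(600,360),interpolation=3),alpha=1.5);b=cv2.resize(b,(600,510),interpolation=3)
cv2.imwrite("pics/s4.png",a);print(carriage())
E
```

```text
time: 9.3
ee_pos: [411.5, 213.0, 180.4]
tcp_rot: [-0.001, -0.102, 0.995, 0.001]
ft_force: [0.4, -0.1, 0.6]
width: 45.4
grasp_force: 0.0
[('scene', 0.98, [0.3, 23.4]), ('top', 0.92, [0.0, 23.3])]
```

View pics/s4.png

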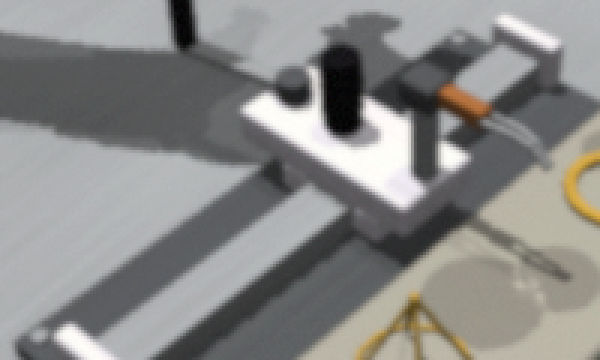

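The knob base is at crop (184,47) and the hub at (292,80). The lever points away from the board, and I'll compute its angle.

```bash
python3 - <<'E'
from h import *
import cv2
from plant import cams
k0=pix2f("scene",S((146,160)),66);k1=pix2f("scene",np.array([184,47])/3+[190,140],66)
print(k0,k1,k1-k0)
# knob relative to locked: d=(-80 sin t, 80-80cos t + ds), ds=23.4
d=k1-k0; print(np.arctan2(-d[0],80-(d[1]-23.4)))
b=cams.capture("top")[190:350,220:380,::-1]; cv2.imwrite("pics/t4.png",cv2.convertScaleAbs(cv2.resize(b,(560,560),interpolation=3),alpha=1.6))
E
```

```text
[-57.06810009 -79.37173141] [-130.53900171    7.81983822] [-73.47090163  87.19156964]
1.353664065855506
```

View pics/t4.png

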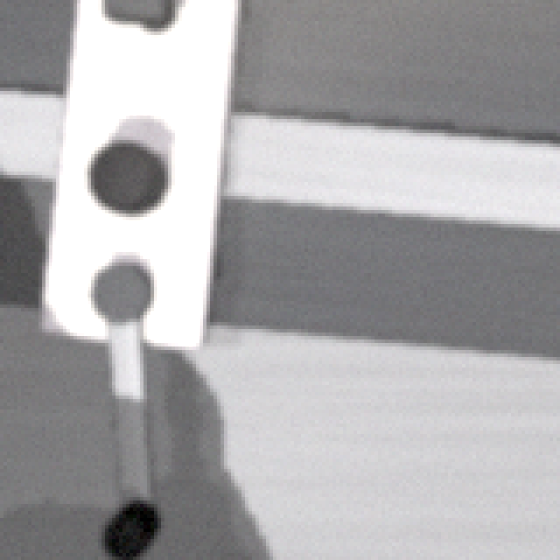

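The hub is at (123,290), and the lever's centreline runs from (127,345) to (136,490).

```bash
python3 - <<'E'
from h import *
f=lambda p:pix2f("top",np.array(p)/3.5+[220,190],70)
d=f((136,490))-f((127,345));print(d,np.arctan2(-d[0],-d[1]))
h=pix2f("top",np.array((123,290))/3.5+[220,190],76);print("hub",h, "knobtop",pix2f("top",np.array((123,540))/3.5+[220,190],110))
g=lambda p:pix2f("top",np.array(p)/2.5+[130,70],70)
d=g((500,535))-g((390,518));print("locked check",np.arctan2(-d[0],-d[1]))
E
```

```text
[-49.65876935  -8.74905483] 1.3964025780523566
hub [-53.54195995  22.43937609] knobtop [-133.62734132    9.53000714]
locked check 0.05391182770520011
```

Angle estimates run from 1.35 to 1.41, which is at or near the stop. As insurance I'll regrip centred on the knob and add a small opening twist.

```bash
python3 -m creep '[{"twist":[0,0,0],"linear":[-0.003,-0.038,0],"jaw":120},{"twist":[0,0,0],"linear":[-0.003,-0.038,0],"jaw":120},{"twist":[0,0,0],"linear":[-0.0025,-0.039,0],"jaw":120},{"twist":[0,0,0],"linear":[0,0,0.03],"jaw":120},{"twist":[0,0,0],"linear":[0,0,0.04],"jaw":120},{"twist":[0,0,0],"linear":[0,0,0.03],"jaw":120},{"twist":[0,0,0],"linear":[0,0,0],"jaw":120}]' 40
python3 -m creep '[{"twist":[0,0,0],"linear":[0,0,0],"jaw":200},{"twist":[0,0,0],"linear":[0,0,0],"jaw":255},{"twist":[0,0,0],"linear":[0,0,0],"jaw":255},{"twist":[0,0,0],"linear":[0,0,0],"jaw":255},{"twist":[0,0,0],"linear":[0,0,0],"jaw":255}]' 40
python3 - <<'E'
from h import *
from plant import observe
s=observe();print(carriage(),w2f(s['ee_pos']),s['ft_torque'])
E
```

```text
time: 10.25
ee_pos: [441.5, 94.3, 77.6]
tcp_rot: [-0.004, -0.095, 0.995, -0.001]
ft_force: [0.4, -0.3, -0.0]
width: 45.4
grasp_force: 0.0
time: 10.75
ee_pos: [443.4, 96.8, 81.3]
tcp_rot: [-0.0, -0.097, 0.995, 0.0]
ft_force: [-4.7, 1.4, 7.8]
width: 14.5
grasp_force: 39.5
[('scene', 0.99, [0.0, 22.1]), ('top', 0.93, [-0.0, 21.8])] [-133.8322176     3.60681533] [ 0.06592958  0.80490207 -0.03394722]
```

```bash
python3 -m creep '[{"twist":[0,0,0],"linear":[0,0,0],"jaw":255},{"twist":[0,0,0.06],"linear":[0,0.002,0],"jaw":255},{"twist":[0,0,0.06],"linear":[0,0.002,0],"jaw":255},{"twist":[0,0,0.06],"linear":[0,0.001,0],"jaw":255},{"twist":[0,0,0],"linear":[0,0,0],"jaw":255},{"twist":[0,0,0],"linear":[0,0,0],"jaw":255}]' 60
python3 - <<'E'
from h import *
from plant import observe
s=observe();print(carriage(),w2f(s['ee_pos']),s['ft_torque'])
E
```

```text
time: 11.45
ee_pos: [443.6, 101.8, 81.4]
tcp_rot: [0.001, -0.007, 1.0, 0.0]
ft_force: [-4.0, 0.1, 7.6]
width: 13.9
grasp_force: 58.6
[('scene', 0.99, [0.1, 21.5]), ('top', 0.93, [0.0, 21.3])] [-134.09412016    8.60883802] [-0.01805328  0.50151559  0.23221178]
```

The lever is at about 1.41 rad, on its stop. Next I release it and grip the post with the closing line along the rail.

```bash
python3 -m creep '[{"twist":[0,0,0],"linear":[0,0,0],"jaw":120},{"twist":[0,0,0],"linear":[0,0,0],"jaw":100},{"twist":[0,0,0],"linear":[0,0,0],"jaw":100},{"twist":[0,0,0],"linear":[0,0,-0.035],"jaw":90},{"twist":[0,0,0.108],"linear":[0,0,-0.04],"jaw":90},{"twist":[0,0,0],"linear":[-0.04,0.004,0],"jaw":90},{"twist":[0,0,0],"linear":[-0.04,0.004,0],"jaw":90},{"twist":[0,0,0],"linear":[-0.039,0.004,0],"jaw":90},{"twist":[0,0,0],"linear":[0,0,0],"jaw":90},{"twist":[0,0,0],"linear":[0,0,0],"jaw":90}]' 40
python3 - <<'E'
from h import *
from plant import observe
s=observe();print(carriage(),w2f(s['ee_pos']))
E
```

```text
time: 12.55
ee_pos: [563.6, 102.2, 155.0]
tcp_rot: [0.0, 0.048, 0.999, -0.0]
ft_force: [-0.5, -0.1, 0.1]
width: 55.4
grasp_force: 0.0
[('scene', 0.83, [-0.2, 21.6]), ('top', 0.62, [-0.3, -156.0])] [-14.65630439  20.35725514]
```

```bash
python3 -m creep '[{"twist":[0,0,0],"linear":[0,0,0.035],"jaw":90},{"twist":[0,0,0],"linear":[0,0,0.037],"jaw":90},{"twist":[0,0,0],"linear":[0,0,0],"jaw":180},{"twist":[0,0,0],"linear":[0,0,0],"jaw":255},{"twist":[0,0,0],"linear":[0,0,0],"jaw":255},{"twist":[0,0,0],"linear":[0,0,0],"jaw":255},{"twist":[0,0,0],"linear":[0,0,0],"jaw":255}]' 40
python3 -m creep '[{"twist":[0,0,0],"linear":[0,-0.006,0],"jaw":255},{"twist":[0,0,0],"linear":[0,-0.012,0],"jaw":255},{"twist":[0,0,0],"linear":[0,-0.015,0],"jaw":255},{"twist":[0,0,0],"linear":[0,-0.015,0],"jaw":255},{"twist":[0,0,0],"linear":[0,-0.015,0],"jaw":255},{"twist":[0,0,0],"linear":[0,-0.015,0],"jaw":255},{"twist":[0,0,0],"linear":[0,-0.012,0],"jaw":255},{"twist":[0,0,0],"linear":[0,-0.007,0],"jaw":255},{"twist":[0,0,0],"linear":[0,-0.004,0],"jaw":255},{"twist":[0,0,0],"linear":[0,0,0],"jaw":255},{"twist":[0,0,0],"linear":[0,0,0],"jaw":255}]'
python3 - <<'E'
from h import *
from plant import observe,cams
s=observe();print(carriage(),w2f(s['ee_pos']))
a=cams.capture("scene")[170:290,270:390,::-1];b=cams.capture("top")[90:210,290:410,::-1]
im=np.hstack([cv2.resize(i,(400,400),interpolation=3) for i in(a,b)]);cv2.imwrite("pics/c5.png",cv2.convertScaleAbs(im,alpha=1.6))
E
```

```text
time: 13.35
ee_pos: [561.9, 102.5, 83.8]
tcp_rot: [-0.001, 0.047, 0.999, 0.0]
ft_force: [-3.1, 0.3, -3.5]
width: 22.7
grasp_force: 40.3
time: 14.45
ee_pos: [552.1, -0.1, 83.8]
tcp_rot: [-0.001, 0.048, 0.999, -0.001]
ft_force: [-5.1, -0.9, 2.5]
width: 22.7
grasp_force: 41.3
[('scene', 0.78, [-0.1, -80.6]), ('top', 0.51, [0.8, -157.0])] [-16.48194339 -82.49136177]
```

View pics/c5.png

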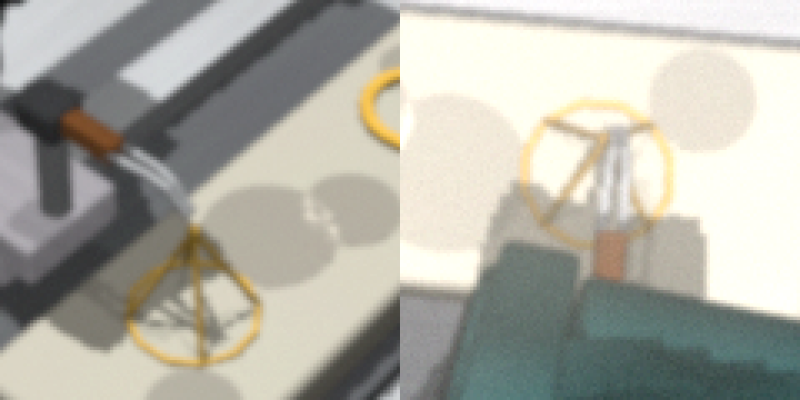

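Here the scene view shows the tip at (192,216) and the apex at (195,231). The top view shows the tip at about (617,128) and the apex at (602,138).

```bash
python3 - <<'E'
from h import *
s=lambda p:np.array(p)/3.333+[270,170]; t=lambda p:(np.array(p)-[400,0])/3.333+[290,90]
a,b=pix2f("scene",s((192,216)),110),pix2f("scene",s((195,231)),100);print(a,b,a-b)
a,b=pix2f("top",t((617,128)),110),pix2f("top",t((602,138)),100);print(a,b,a-b)
E
```

```text
[133.37258348 -81.21187551] [133.94927815 -79.84833889] [-0.57669467 -1.36353662]
[131.37784873 -82.54868625] [129.82391401 -77.89682281] [ 1.55393472 -4.65186344]
```

```bash
python3 -m creep '[{"twist":[0,0,0],"linear":[0,0.0025,0],"jaw":255},{"twist":[0,0,0],"linear":[0,0,0],"jaw":255},{"twist":[0,0,0],"linear":[0,0,0],"jaw":255},{"twist":[0,0,0],"linear":[0,0,0],"jaw":120},{"twist":[0,0,0],"linear":[0,0,0],"jaw":90},{"twist":[0,0,0],"linear":[0,0,0],"jaw":90},{"twist":[0,0,0],"linear":[0,0,-0.035],"jaw":90},{"twist":[0,0,0],"linear":[0,0,-0.04],"jaw":90},{"twist":[0,0,0],"linear":[0.04,0,0],"jaw":90},{"twist":[0,0,0],"linear":[0.04,0,0],"jaw":110},{"twist":[0,0,0],"linear":[0.038,0,0],"jaw":120},{"twist":[0,0,0],"linear":[0,0,0],"jaw":120},{"twist":[0,0,0],"linear":[0,0,0],"jaw":120}]' 40
python3 - <<'E'
from h import *
from plant import observe,cams
s=observe();print(carriage(),w2f(s['ee_pos']))
def cap(n): return np.mean([cams.capture(n).astype(float) for _ in range(6)],0).astype(np.uint8)[:,:,::-1]
S_,T_=cap("scene"),cap("top");cv2.imwrite("pics/scene6.png",S_);cv2.imwrite("pics/top6.png",T_)
a=S_[215:265,305:355];b=T_[105:165,325:375]
a=cv2.resize(a,None,fx=8,fy=8,interpolation=3);b=cv2.resize(b,None,fx=8,fy=8,interpolation=3)
im=np.zeros((480,800,3),np.uint8);im[:400,:400]=a;im[:480,400:]=b;cv2.imwrite("pics/c6.png",im)
E
```

```text
time: 15.95
ee_pos: [436.8, 15.5, 158.8]
tcp_rot: [0.001, 0.047, 0.999, 0.0]
ft_force: [0.7, -0.8, 0.6]
width: 45.2
grasp_force: 0.0
[('scene', 0.89, [0.1, -77.9]), ('top', 0.8, [-0.2, -79.1])] [-132.7116217   -77.92883408]
```

View pics/c6.png

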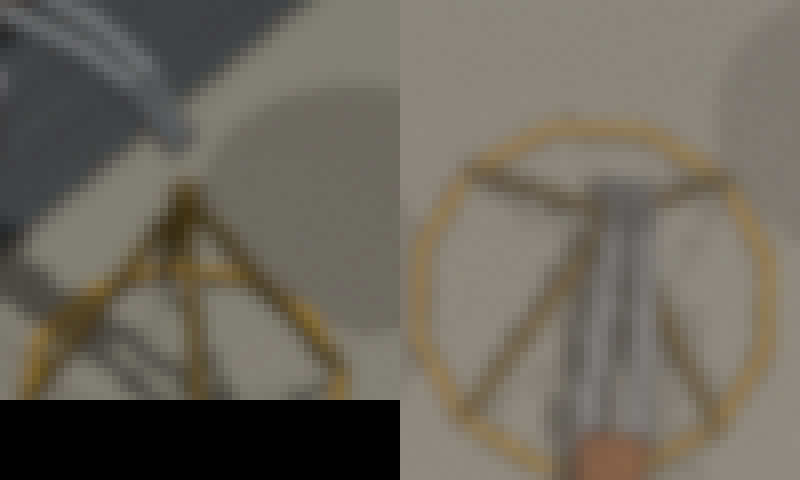

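The scene view shows the tip end at (180,145) and the apex at (187,187). In the top view the tip end is at (620,190), and the four legs converge at (614,209) beneath it. I'll compare this with the prediction.

```bash
python3 - <<'E'
from h import *
s=lambda p:np.array(p)/8+[305,215]; t=lambda p:(np.array(p)-[400,0])/8+[325,105]
for nm,a,b in (("scene",s((181,145)),s((187,187))),("top",t((620,190)),t((614,209)))):
    A,B=pix2f(nm,a,110),pix2f(nm,b,100);print(nm,A,B,A-B)
# ring centre via board-level ellipse in both views, template shift of the cone since start
for n,(x0,y0,x1,y1) in (("scene",(300,245,352,285)),("top",(320,145,345,168))):
    a=cv2.imread(f"pics/{n}0.png",0)[y0:y1,x0:x1];b=cv2.imread(f"pics/{n}6.png",0)
    r=cv2.matchTemplate(b[y0-6:y1+6,x0-6:x1+6],a,cv2.TM_CCOEFF_NORMED);print(n,cv2.minMaxLoc(r)[1:])
print("post",pix2f("top",np.array((366,432))/2.5+[130,70],110))
E
```

```text
scene [131.26430641 -78.74828825] [132.63203592 -78.6144503 ] [-1.36772951 -0.13383796]
top [130.64206631 -79.44418527] [130.31155756 -79.26625522] [ 0.33050876 -0.17793005]
scene (0.7819612622261047, (0, 0), (6, 6))
top (0.869530975818634, (3, 0), (5, 7))
post [-15.40342349  -2.39079165]
```

The tip stands within about 0.3 mm of the apex along the rail, and the cone has not moved. Now I descend on the knob to close the lever.

```bash
python3 -m creep '[{"twist":[0,0,0],"linear":[0,-0.007,0],"jaw":120},{"twist":[0,0,0],"linear":[0,-0.006,0],"jaw":120},{"twist":[0,0,0],"linear":[0,0,0],"jaw":120},{"twist":[0,0,0],"linear":[0,0,0],"jaw":120}]' 40
python3 - <<'E'
from h import *
from plant import observe
s=observe();print(s['ee_pos'],w2f(s['ee_pos']),s['joint_pos'][[0,6]],carriage())
E
```

```text
time: 17.05
ee_pos: [435.0, 2.1, 158.4]
tcp_rot: [0.0, 0.048, 0.999, 0.0]
ft_force: [0.1, 0.5, 0.4]
width: 45.7
grasp_force: 0.0
[434.95172613   2.10343894 158.35180524] [-133.27444353  -91.45095961] [-0.35053456  1.62304051] [('scene', 0.88, [0.1, -78.0]), ('top', 0.8, [-0.2, -79.1])]
```

```bash
python3 -m creep '[{"twist":[0,0,0.1],"linear":[0,0,0.025],"jaw":120},{"twist":[0,0,0.05],"linear":[0,0,0.03],"jaw":120},{"twist":[0,0,0],"linear":[0,0,0.022],"jaw":120},{"twist":[0,0,0],"linear":[0,0,0],"jaw":120},{"twist":[0,0,0],"linear":[0,0,0],"jaw":200},{"twist":[0,0,0],"linear":[0,0,0],"jaw":255},{"twist":[0,0,0],"linear":[0,0,0],"jaw":255},{"twist":[0,0,0],"linear":[0,0,0],"jaw":255},{"twist":[0,0,0],"linear":[0,0,0],"jaw":255}]' 50
python3 - <<'E'
from h import *
from plant import observe
s=observe();print(w2f(s['ee_pos']),s['joint_pos'][6],carriage())
E
```

```text
time: 18.05
ee_pos: [435.3, 2.3, 82.2]
tcp_rot: [0.001, 0.122, 0.993, 0.0]
ft_force: [-0.9, -0.6, 7.8]
width: 14.3
grasp_force: 49.0
[-132.96152727  -91.17820056] 1.6130741390696273 [('scene', 0.91, [-0.2, -75.1]), ('top', 0.81, [-0.1, -76.8])]
```

```bash
python3 -m creep '[{"twist":[0,0,-0.1],"linear":[-0.0029,-0.0075,0],"jaw":255},{"twist":[0,0,-0.1],"linear":[-0.0029,-0.0075,0],"jaw":255},{"twist":[0,0,-0.1],"linear":[-0.0029,-0.0075,0],"jaw":255},{"twist":[0,0,-0.1],"linear":[-0.0029,-0.0075,0],"jaw":255},{"twist":[0,0,0],"linear":[0,0,0],"jaw":255},{"twist":[0,0,0],"linear":[0,0,0],"jaw":255}]'
python3 - <<'E'
from h import *
from plant import observe
s=observe();print(w2f(s['ee_pos']),s['joint_pos'][6],s['ft_torque'],carriage())
E
```

```text
time: 18.75
ee_pos: [444.3, -29.0, 82.2]
tcp_rot: [0.001, -0.077, 0.997, -0.0]
ft_force: [-1.1, -2.5, 6.7]
width: 14.5
grasp_force: 49.2
[-121.0513211 -121.4903539] 1.8994952968499363 [-0.30197603  0.26776895  0.09904094] [('scene', 0.91, [-0.3, -75.0]), ('top', 0.81, [-0.1, -76.7])]
```

Gripping shifted the carriage by +2.5 mm, but it held still along the arc. I'll pull it back −2.5 mm while it is unlocked.

```bash
python3 -m creep '[{"twist":[0,0,0],"linear":[0.0004,-0.0013,0],"jaw":255},{"twist":[0,0,0],"linear":[0.0003,-0.0012,0],"jaw":255},{"twist":[0,0,0],"linear":[0,0,0],"jaw":255},{"twist":[0,0,0],"linear":[0,0,0],"jaw":255}]'
python3 - <<'E'
from h import *
from plant import observe
s=observe();print(w2f(s['ee_pos']),carriage())
E
```

```text
time: 19.25
ee_pos: [444.1, -30.1, 82.2]
tcp_rot: [0.001, -0.078, 0.997, 0.0]
ft_force: [-1.0, 2.2, 5.9]
width: 14.4
grasp_force: 49.2
[-121.08312398 -122.65585646] [('scene', 0.91, [-0.3, -76.1]), ('top', 0.8, [-0.1, -77.9])]
```

```bash
python3 -m creep '[{"twist":[0,0,0],"linear":[0.0003,-0.0012,0],"jaw":255},{"twist":[0,0,-0.1],"linear":[-0.0029,-0.0075,0],"jaw":255},{"twist":[0,0,-0.1],"linear":[-0.0029,-0.0075,0],"jaw":255},{"twist":[0,0,-0.1],"linear":[-0.0029,-0.0075,0],"jaw":255},{"twist":[0,0,0],"linear":[0,0,0],"jaw":255},{"twist":[0,0,0],"linear":[0,0,0],"jaw":255}]'
python3 - <<'E'
from h import *
from plant import observe
s=observe();print(w2f(s['ee_pos']),s['joint_pos'][6],carriage())
E
```

```text
time: 19.95
ee_pos: [458.6, -51.7, 82.2]
tcp_rot: [0.001, -0.226, 0.974, -0.0]
ft_force: [0.7, -0.6, 6.6]
width: 14.2
grasp_force: 49.2
[-104.63069473 -142.80428983] 2.115045222437145 [('scene', 0.9, [-0.4, -77.7]), ('top', 0.81, [-0.1, -79.4])]
```

```bash
python3 -m creep '[{"twist":[0,0,-0.1],"linear":[-0.0029,-0.0075,0],"jaw":255},{"twist":[0,0,-0.1],"linear":[-0.0029,-0.0075,0],"jaw":255},{"twist":[0,0,0],"linear":[0,0,0],"jaw":255},{"twist":[0,0,0],"linear":[0,0,0],"jaw":255}]'
python3 - <<'E'
from h import *
from plant import observe
s=observe();print(w2f(s['ee_pos']),s['joint_pos'][6],carriage())
E
```

```text
time: 20.45
ee_pos: [471.0, -62.0, 82.2]
tcp_rot: [0.001, -0.322, 0.947, -0.001]
ft_force: [0.2, -0.5, 6.5]
width: 14.5
grasp_force: 49.1
[ -91.28279005 -151.85003822] 2.25289403812023 [('scene', 0.9, [-0.4, -77.9]), ('top', 0.81, [-0.1, -79.7])]
```

```bash
python3 -m creep '[{"twist":[0,0,-0.1],"linear":[-0.0032,-0.0073,0],"jaw":255},{"twist":[0,0,-0.1],"linear":[-0.0029,-0.0075,0],"jaw":255},{"twist":[0,0,-0.1],"linear":[-0.0029,-0.0075,0],"jaw":255},{"twist":[0,0,-0.1],"linear":[-0.0029,-0.0075,0],"jaw":255},{"twist":[0,0,0],"linear":[0,0,0],"jaw":255},{"twist":[0,0,0],"linear":[0,0,0],"jaw":255}]'
python3 - <<'E'
from h import *
from plant import observe
s=observe();print(w2f(s['ee_pos']),s['joint_pos'][6],s['ft_torque'],carriage())
E
```

```text
time: 21.15
ee_pos: [500.5, -73.9, 82.3]
tcp_rot: [0.001, -0.503, 0.864, -0.001]
ft_force: [-0.3, 0.1, 4.5]
width: 14.7
grasp_force: 49.2
[ -60.82221332 -160.93956754] 2.52538289496515 [-0.01048635  0.10688165  0.12657321] [('scene', 0.9, [-0.3, -77.8]), ('top', 0.81, [-0.1, -79.6])]
```

```bash
python3 -m creep '[{"twist":[0,0,-0.05],"linear":[-0.0014,-0.0038,0],"jaw":255},{"twist":[0,0,-0.05],"linear":[-0.0014,-0.0038,0],"jaw":255},{"twist":[0,0,0],"linear":[0,0,0],"jaw":255},{"twist":[0,0,0],"linear":[0,0,0],"jaw":255}]'
python3 - <<'E'
from h import *
from plant import observe
s=observe();print(w2f(s['ee_pos']),s['joint_pos'][6],s['ft_torque'],carriage())
E
```

```text
time: 21.65
ee_pos: [507.6, -75.0, 82.3]
tcp_rot: [0.0, -0.546, 0.838, -0.0]
ft_force: [-1.4, -0.1, 6.4]
width: 14.4
grasp_force: 49.3
[ -53.610297  -161.3084894] 2.5930640114341794 [-0.00534317  0.32522015  0.05165273] [('scene', 0.9, [-0.4, -77.8]), ('top', 0.81, [-0.1, -79.6])]
```

```bash
python3 -m creep '[{"twist":[0,0,0],"linear":[-0.0011,-0.0028,0],"jaw":255},{"twist":[0,0,0],"linear":[-0.0011,-0.0028,0],"jaw":255},{"twist":[0,0,0],"linear":[0,0,0],"jaw":255},{"twist":[0,0,0],"linear":[0,0,0],"jaw":255}]'
python3 - <<'E'
from h import *
from plant import observe
s=observe();print(w2f(s['ee_pos']),s['ft_torque'],carriage())
E
```

```text
time: 22.15
ee_pos: [507.7, -75.1, 82.1]
tcp_rot: [-0.005, -0.546, 0.838, 0.002]
ft_force: [-8.8, -0.2, 17.6]
width: 14.3
grasp_force: 50.5
[ -53.50064579 -161.40084266] [0.17433491 1.81249008 0.02187914] [('scene', 0.9, [-0.3, -77.8]), ('top', 0.81, [-0.1, -79.6])]
```

The lever is hard against its locked stop and the carriage has not moved. Release and retreat.

```bash
python3 -m creep '[{"twist":[0,0,0],"linear":[0,0,0],"jaw":160},{"twist":[0,0,0],"linear":[0,0,0],"jaw":110},{"twist":[0,0,0],"linear":[0,0,0],"jaw":110},{"twist":[0,0,0],"linear":[0,0,0],"jaw":110},{"twist":[0,0,0],"linear":[0,0,-0.03],"jaw":110},{"twist":[0,0,0],"linear":[0,0,-0.04],"jaw":110},{"twist":[0,0,0],"linear":[0,0,-0.04],"jaw":110},{"twist":[0,0,0],"linear":[0.01,0.03,-0.01],"jaw":110},{"twist":[0,0,0],"linear":[0.01,0.03,0],"jaw":110},{"twist":[0,0,0],"linear":[0,0.03,0],"jaw":110},{"twist":[0,0,0],"linear":[0,0,0],"jaw":110},{"twist":[0,0,0],"linear":[0,0,0],"jaw":110}]'
python3 - <<'E'
from h import *
from plant import observe,cams
print(carriage())
def cap(n): return np.mean([cams.capture(n).astype(float) for _ in range(6)],0).astype(np.uint8)[:,:,::-1]
S_,T_=cap("scene"),cap("top")
a=cv2.resize(S_[150:290,210:390],(400,311),interpolation=3);b=cv2.resize(T_[100:310,280:420],(400,600),interpolation=3)
im=np.zeros((600,800,3),np.uint8);im[:311,:400]=a;im[:,400:]=b
c=cv2.resize(S_[223:259,310:360],(400,288),interpolation=3);im[312:,:400]=c
cv2.imwrite("pics/c7.png",cv2.convertScaleAbs(im,alpha=1.5))
E
```

```text
time: 23.45
ee_pos: [422.9, -57.1, 201.5]
tcp_rot: [0.0, -0.546, 0.838, -0.0]
ft_force: [0.2, -0.2, 0.4]
width: 48.1
grasp_force: 0.0
[('scene', 0.9, [-0.4, -77.8]), ('top', 0.81, [-0.1, -79.6])]
```

View pics/c7.png

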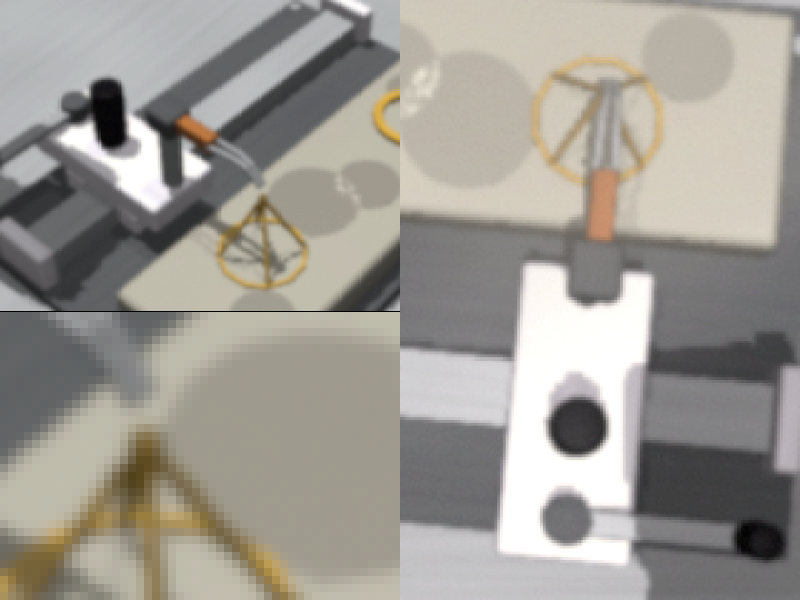

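The lever lies along the rail against its locked stop. In the lower-left crop the tip, at (142,400), stands just above the apex at (150,440). The top view shows the tip over the meeting point of the legs, and the cone and ring have not moved. I'm handing in the job.

```bash
python3 -c "
from plant import arm
print(arm.finish_job())"
```

```text
the job is handed in; nothing more can be done
None
```

I handed the job in at about 24 s: the lever was opened to its stop, the carriage moved so the tweezer tip stands above the cone apex (within about 1 mm by the cameras), and the lever pressed home again; the cone and ring did not move, but the carriage slid about 28 mm the wrong way while the lever was being opened, before I moved it to the cone.

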